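Pattern off the barbed hook

TASK

Two wooden pattern boards hang on barbed hooks. Take the board with the wide, rounded lower part off its hook (raise it, tilt it and back it over the barbed tip) and stand it upright, hole end up, in the slot of the wooden rack, resting on the slot's floor and roughly centred along it. Leave the narrow board hanging where it is.

Things in the scene. Friction and masses are not known exactly. Their poses are not given: they have to be found in the camera images.
- wide_pattern_mid (a point): Wide board: wood, 6 mm thick, 130 tall, 60 g, on hook_stand_1. From its lower edge: body 92 wide (lower corners rounded) 0-54; hole 34 wide 54-98; top strip 60 wide 98-130 (grip here). Point: 65 mm above lower edge, mid-thickness; hole centre 11 above it, strip centre 49 above. x: across the thickness (along the hook as it hangs), y: width, z: up to the strip.
- narrow_pattern_mid (a point): Narrow board, left hanging on hook_stand_2: same thickness, height, hole and top strip as the wide board, but its lower part is a plain tongue 34 mm wide. Point and axes as on the wide board.
- hook_stand_1: Steel hanger fixed to the bench, holds the wide board. Base 145 x 80 x 10 mm, post 14 mm thick. Origin on the bench under the post. Hook of 8 mm wire points along -x; wire centre (x, z) mm, y=0: post top (0, 127), low point where the board hangs (-60, 121), bend (-115, 127), tip in the point hook_tip. The stands may stand either way round.
- hook_tip (a point): Tip of the wide board's hook, 124 mm out from the post and 177 mm up, 50 mm above the bend; a 5 mm barb points 9 mm back and 8 down from it. The upright board's 44 mm hole cannot pass: raise it 18 mm (wire mid-hole), lean its top 40 degrees back to the post, slide out to the upturned end, lift it off upward. Free space above. Axes as hook_stand_1.
- hook_stand_2: A second hanger, the same shape as hook_stand_1, carrying the narrow board.
- slot_rack: Wooden rack fixed to the bench: 74 x 120 x 10 mm base and two walls 110 mm long, 12 thick, tops 70 mm above the bench. Between them one slot 22 mm wide, 60 deep, open above and at both ends. Origin: centre of the underside. y along the slot, x across it (slot centred at x = 0), z up; slot floor at z = 10 mm.

How it is judged:
By the outcome, as a careful person would: the job done as asked, in the order asked, and still so for the second after the job is handed in, with the robot touching nothing.
It also fails if it takes over 48 s, if anything falls off the work surface, if the arm or the gripper's body presses on something with over 40 N, if the wrist force passes 120 N, or if a joint passes its speed limit or range.

ROBOT

A 6-joint arm with a two-finger parallel gripper is mounted at the origin on a cart in front of the work surface, level with it; the furniture and walls round the work are solid. World frame = base frame: x ahead of the robot, y to its left, z up, the work surface at z = 0. Lengths are in m, angles in rad, forces in N, time in s.
With the tool pointing down it reaches from about 0.35 to 0.775 m from the base axis. Payload 7.3 kg.
Tool frame: the origin (TCP) lies at the very end of the fingers, on their centre line; the grasp point (between the pads) lies 19 mm behind it; z points along the fingers, y is the line along which they close (so a half turn about z gives the same grasp; the last joint's range is limited). The gripper opens to 92 mm and grips with 3 to 60 N. Pads are 19 mm wide; open, the fingers measure 130 mm over their backs; the gripper's body (75 mm by 190 mm) begins 47 mm behind the grasp point.
Start: joints at [-1.465, 0.342, 1.524, -0, 1.275, -0.146], TCP at [0.131, -0.508, 0.227] pointing down, gripper open.
Joint ranges: [-2.53, 2.53], [-0.77, 2.02], [0.04, 2.7], [-1, 4.14], [0.28, 2.66], [-3.11, 3.11]. Speed limits (rad/s): [2.57, 2.57, 3.14, 3.14, 3.14, 3.14].

INTERFACE

Orientations are given as [roll, pitch, yaw] about the fixed x, y, z axes, in that order (R = Rz(yaw) Ry(pitch) Rx(roll)).
In Python, from cell import * gives the robot as it stands.
- The arm moves only by the tool step_arm, never from a script. Its argument "commands" is a list of rows, each a list of 7 numbers: the opening, from 0 (shut) to 1 (fully open), then the shift along the world's x, y, z in cm, then the turn, a rotation vector about the world's x, y, z in rad. A call has 1 to 5 rows; each row is the pose to reach, as a shift and turn from the pose commanded when the call began; what a row does not reach only later rows make up. A row lasts 1/12 s, in which the tool goes at most 41.7 mm and 7.16 degrees, less where a joint would pass 70% of its speed; a pose out of reach is approached as far as the arm can. A call with a gripper value outside its range is refused whole. The fingers move at their own pace and stop on an object; "grip_force" is the grip in N (left out, the last holds). Time passes only in rows, so rows that repeat a pose let the fingers close. It gives the time, the measured TCP pose, the force, the opening and the grip force at its end, in the units of the state.
- observe(): the state, without advancing time (a new reading comes with each control period).
- read_camera(name): name is "scene" or "side" or "wrist"; returns the picture (480x640x3 uint8, red, green, blue); there is no depth.
- camera_model(name): a dict with "vfov" (degrees; the focal length in pixels is half the picture's height over the tangent of half this angle, whatever the lens; pixels are square), "cx", "cy" (the principal point, pixels), "world_to_cam" (4x4, takes a point from world to camera coordinates). Camera axes: x right, y up, looking along -z (the intrinsics and any distortion apply to the point x, -y, -z); pixel columns grow to the right and rows downward; lengths in m; the calibration is good to about 2 mm. A picture is of the moment at which its call begins: read the wrist's pose just before it. camera_model takes no time and is no camera call; for the wrist camera it gives the pose at the moment of the call.
- hand_in(): hands the job in; it is judged then, once.
The state is a dict: "time": time; "qpos": joint angles; "qvel": joint speeds; "joint_efforts": joint torques, N m; "tool_pos": TCP position; "tool_rot": TCP orientation; "contact_force": force on the tool from outside, world axes, zero at the start; "torque": the same for the moment, N m; "opening": finger opening in m; "grip_force": force on a finger pad.
Only numpy, scipy, OpenCV 4.12 (cv2) and the standard library are available. Lean on these libraries where they do the work, as an engineer would, in place of code of your own. Each camera call takes 0.05 s, during which the arm holds its last target. There are 200 camera calls.

## Working session

There is one attempt and no reset: what is moved stays moved. The work goes in short steps, Python scripts to look and compute and a tool call to move; the robot and the scene stay as the last step left them, time stands still between calls to the robot, and variables do not carry over. Pictures are saved under pics/ and viewed, at most 13 in all, crops included, and the job is handed in when it is done.

Besides the shell and the picture viewer there is one more tool, called after "Request:" as a command line: name --pt "numbers of a row" for each row, then --argument value for the rest. step_arm: Moves the arm, as the interface text tells. Its arguments: {"type":"object","properties":{"commands":{"type":"array"},"grip_force":{"type":"number"}},"required":["commands"]}

```bash
mkdir -p pics
python3 - <<'E'
from cell import *
import cv2,numpy as np
for n in ("scene","side"):
    cv2.imwrite(f"pics/{n}0.png",cv2.cvtColor(read_camera(n),cv2.COLOR_RGB2BGR))
    m=camera_model(n);print({k:(np.round(v,3).tolist()) for k,v in m.items() if not isinstance(v,str)})
s=observe();print(s["time"],s["tool_pos"],s["tool_rot"],s["opening"])
E
```

```text
{'vfov': 50.028, 'cx': 316.627, 'cy': 232.833, 'world_to_cam': [[-0.598, -0.801, 0.017, 0.276], [0.555, -0.399, 0.73, -0.361], [-0.578, 0.447, 0.683, -0.844], [0.0, 0.0, 0.0, 1.0]]}
{'vfov': 50.874, 'cx': 317.883, 'cy': 233.002, 'world_to_cam': [[-0.841, -0.541, -0.008, 0.411], [0.272, -0.436, 0.858, -0.261], [-0.467, 0.72, 0.514, -0.981], [0.0, 0.0, 0.0, 1.0]]}
0.1 [ 0.13078127 -0.50808851  0.22612611] [-3.14026968e+00 -1.96417910e-04  2.51786350e-01] 0.09171638031310815
```

View pics/scene0.png

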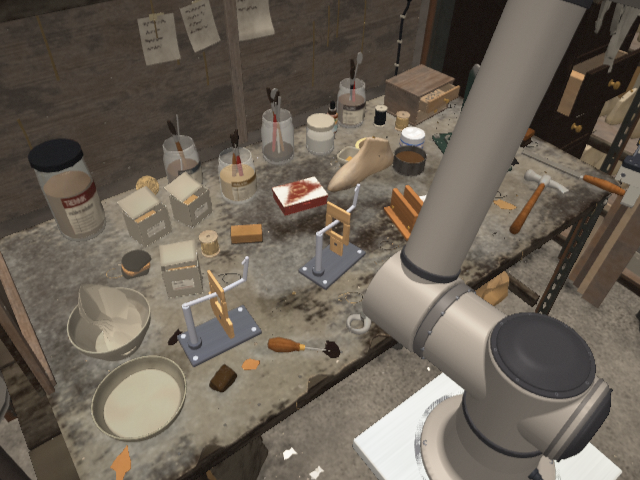

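View pics/side0.png

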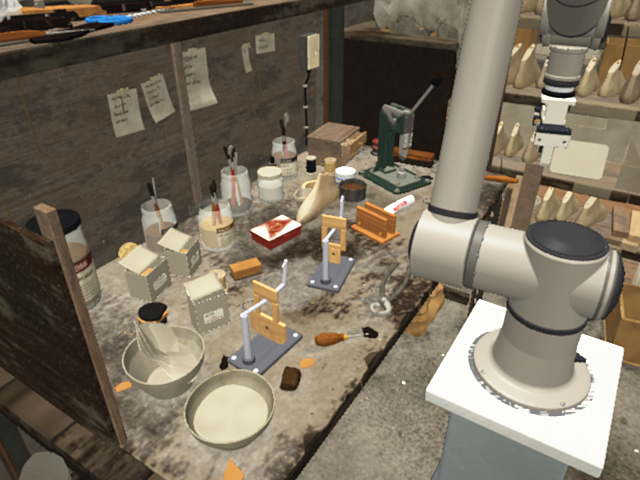

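The hangers are at about (220,310) and (335,245) in the scene view, and the rack is at (405,215), partly hidden. In the side view they are at (265,330), (333,260) and (377,222). I'll enlarge these areas next.

Run:
```python
import cv2,numpy as np
a=cv2.imread("pics/scene0.png");b=cv2.imread("pics/side0.png")
def c(i,x,y,w,h,s): return cv2.resize(i[y:y+h,x:x+w],None,fx=s,fy=s,interpolation=cv2.INTER_CUBIC)
# side crop 220..420 x 190..380 x4 = 800x600(150h)
cv2.imwrite("pics/c1.png",np.hstack([c(b,220,250,100,120,4),c(b,300,190,100,120,4)]))
cv2.imwrite("pics/c2.png",np.hstack([c(a,170,245,100,120,4),c(a,290,175,100,120,4)]))
```

```text
(no output)
```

View pics/c1.png

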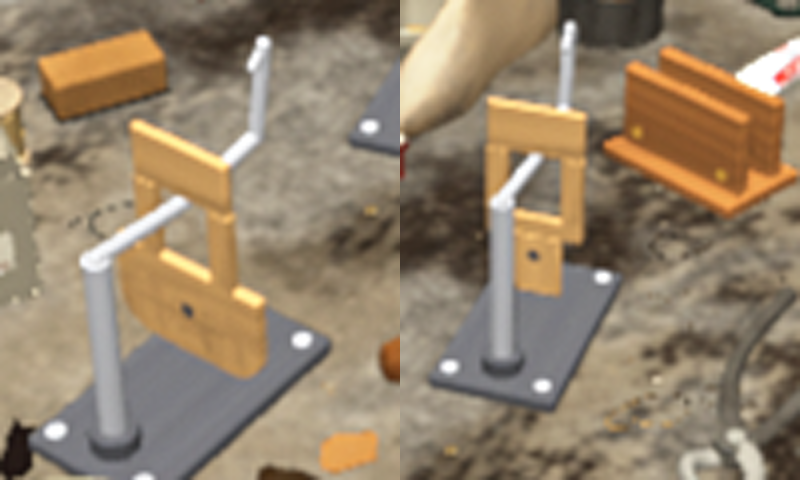

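View pics/c2.png

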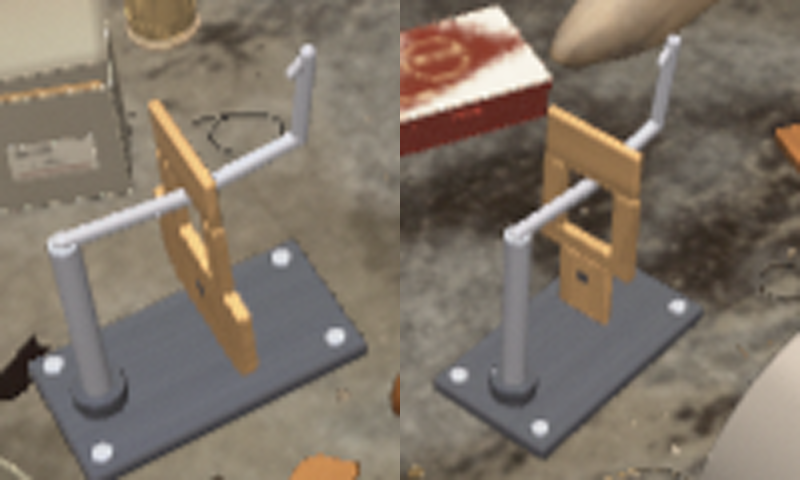

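```bash
cat > h.py <<'E'
import numpy as np
from cell import *
from scipy.optimize import least_squares
def proj(m,P):
    P=np.atleast_2d(P);W=np.array(m["world_to_cam"]);c=P@W[:3,:3].T+W[:3,3]
    f=240/np.tan(np.radians(m["vfov"])/2)
    return np.c_[m["cx"]+f*c[:,0]/-c[:,2],m["cy"]-f*c[:,1]/-c[:,2]]
def ray(m,u,z):
    W=np.array(m["world_to_cam"]);f=240/np.tan(np.radians(m["vfov"])/2)
    d=W[:3,:3].T@np.array([(u[0]-m["cx"])/f,-(u[1]-m["cy"])/f,-1]);o=-W[:3,:3].T@W[:3,3]
    return o+d*(z-o[2])/d[2]
def tri(ms,us):
    return least_squares(lambda P:np.concatenate([(proj(m,P)-u).ravel() for m,u in zip(ms,us)]),[.5,0,.1])
def fitstand(obs,x0):
    L=np.array([[0,0,.127],[-.115,0,.127],[-.124,0,.177]])
    def g(p):
        c,s=np.cos(p[2]),np.sin(p[2]);return L@np.array([[c,-s,0],[s,c,0],[0,0,1]]).T+[p[0],p[1],0]
    return least_squares(lambda p:np.concatenate([(proj(m,g(p))-u).ravel() for m,u in obs]),x0)
E
python3 - <<'E'
from h import *
np.set_printoptions(precision=4,suppress=True)
a=camera_model("scene");b=camera_model("side")
print([sorted(x.keys()) for x in (a,)])
A=lambda l,o=(170,245):np.array(l)/4+o
B=lambda l,o=(220,250):np.array(l)/4+o
sa=A([[63,243],[302,138],[308,50]]);sb=B([[95,262],[257,138],[263,42]])
for p,q in zip(sa,sb):
    r=tri([a,b],[p,q]);print(r.x,r.cost)
for y in(0,1.5,3,-1.5):
    r=fitstand([(a,sa),(b,sb)],[.5,.1,y]);print("stand1",r.x,r.cost)
print("res",r.fun)
for p,q in zip(A([[153,103],[214,183]]),B([[133,124],[229,168]])):
    r=tri([a,b],[p,q]);print("strip top",r.x,r.cost)
O=(200,190)
for u in [[630,66],[747,117],[664,50],[781,100]]: print("rack",ray(b,np.array(u)/4+O,.07))
sa=A([[517,237],[657,125],[675,40]],(190,175));sb=B([[503,203],[563,110],[570,25]],O)
r=fitstand([(a,sa),(b,sb)],[.5,-.1,1.5]);print("stand2",r.x,r.cost)
E
```

```text
[['cx', 'cy', 'vfov', 'world_to_cam']]
[0.4652 0.2858 0.1235] 0.21160271292090455
[0.4573 0.1695 0.1235] 0.42172428327086003
[0.4566 0.1619 0.1774] 0.312020145690857
stand1 [0.4627 0.2865 1.512 ] 2.5322496048293037
stand1 [0.4627 0.2865 1.512 ] 2.532249604825981
stand1 [0.4627 0.2865 1.512 ] 2.532249604825733
stand1 [0.4627 0.2865 1.512 ] 2.5322496048274927
res [-0.2328 -0.5593 -1.106  -0.8237 -0.2946  0.2927  0.966  -0.4195  0.2687
 -0.0979  0.6273  1.0192]
strip top [0.489  0.2249 0.1544] 0.36062860096952576
strip top [0.4322 0.2255 0.1526] 0.005062310542257646
rack [ 0.5432 -0.2907  0.07  ]
rack [ 0.4421 -0.2683  0.07  ]
rack [ 0.5345 -0.3246  0.07  ]
rack [ 0.433  -0.3016  0.07  ]
stand2 [ 0.473  -0.0131  1.7974] 2.3173462743881457
```

The wide board hangs on the left stand (post at about 0.463, 0.287), with its hook pointing along -y. I'll stop above the rack on the way and look at it from close up.

Request:
step_arm --pt "1 3.6 2 2 0 0 -0.06" --pt "1 7.2 4 4 0 0 -0.12" --pt "1 10.8 6 6 0 0 -0.18" --pt "1 14.4 8.5 8.5 0 0 -0.24" --pt "1 18 10.6 10.4 0 0 -0.31"

```text
time: 0.52
tool_pos: [0.2925, -0.4129, 0.3206]
tool_rot: [-3.141, 0.0, -0.062]
contact_force: [0.9, -1.9, -0.0]
opening: 0.0917
grip_force: 0.0
```

Request:
step_arm --pt "1 3.6 2.1 0.6 0 0 0" --pt "1 7.2 4.2 1.2 0 0 0" --pt "1 10.8 6.3 1.8 0 0 0" --pt "1 14.4 8.4 2.4 0 0 0" --pt "1 18 10.6 3 0 0 0"

```text
time: 0.93
tool_pos: [0.4706, -0.3081, 0.3494]
tool_rot: [-3.141, 0.001, -0.058]
contact_force: [1.0, -0.1, 0.1]
opening: 0.0918
grip_force: 0.0
```

Run:
```python
from h import *
import cv2
cv2.imwrite("pics/w1.png",cv2.cvtColor(read_camera("wrist"),cv2.COLOR_RGB2BGR))
s=observe();print(s["time"],s["tool_pos"],s["tool_rot"],s["qpos"])
m=camera_model("wrist");print(m)
np.save("w1.npy",m["world_to_cam"])
c=np.array([.488,-.296,.07]);print(proj(m,c))
```

```text
0.9833 [ 0.47628278 -0.30376191  0.34995462] [-3.13893246 -0.00418162 -0.05265993] [-0.70603946  0.35852596  1.16597203  0.00465881  1.6153909   0.91762289]
{'vfov': 71.54127012038536, 'cx': 322.62694660748605, 'cy': 240.0918912654013, 'world_to_cam': array([[-0.05105825, -0.99869333, -0.00216727, -0.27801125],
       [ 0.96812776, -0.04896255, -0.24562434, -0.41469464],
       [ 0.24519727, -0.01463934,  0.96936267, -0.63044078],
       [ 0.        ,  0.        ,  0.        ,  1.        ]])}
[[316.95615408 198.2789158 ]]
```

View pics/w1.png

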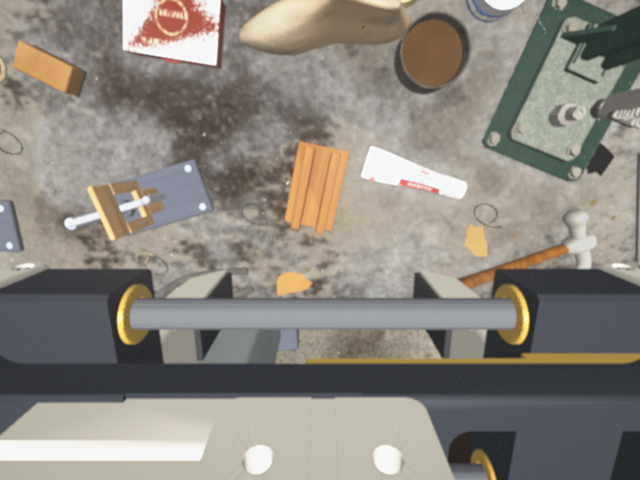

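The rack shows at about (317,187), its slot running from (325,147) to (309,230). I'll crop that area for the wall edges.

Run:
```python
import cv2
i=cv2.imread("pics/w1.png");cv2.imwrite("pics/w1c.png",cv2.resize(i[135:240,270:365],None,fx=5,fy=5,interpolation=cv2.INTER_CUBIC))
```

```text
(no output)
```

View pics/w1c.png

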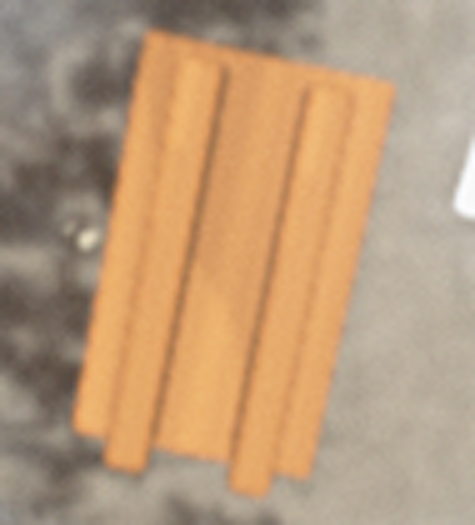

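Run:
```python
from h import *
import cv2
m=camera_model("wrist");n=cv2.cvtColor(read_camera("wrist"),cv2.COLOR_RGB2BGR);m2=camera_model("wrist")
print(np.abs(m["world_to_cam"]-m2["world_to_cam"]).max())
t=cv2.imread("pics/w1.png")[135:240,270:365]
r=cv2.matchTemplate(n,t,cv2.TM_CCOEFF_NORMED);_,v,_,l=cv2.minMaxLoc(r);print(v,l)
f=lambda u:ray(m,np.array(u)/5+l,.07)
F,N=f([265,74]),f([188,479]);print(F,N,(F+N)/2,np.linalg.norm(F-N))
d=F-N;print("slot ang",np.arctan2(d[1],d[0]))
s=observe();print(s["tool_pos"],s["tool_rot"],s["time"])
```

```text
0.0037095485320894905
0.9884373545646667 (274, 140)
[ 0.54271724 -0.31185904  0.07      ] [ 0.43764795 -0.28595053  0.07      ] [ 0.4901826  -0.29890478  0.07      ] 0.10821647146132385
slot ang -0.24176193731158976
[ 0.47349681 -0.30592941  0.34931091] [-3.14039372e+00 -1.74370703e-03 -5.15461285e-02] 1.0333
```

Request:
step_arm --pt "1 0 4 0 0 0 0" --pt "1 0 8 0 0 0 0" --pt "1 0 12 0 0 0 0" --pt "1 0 16 0 0 0 0" --pt "1 0 20 0 0 0 0"

```text
time: 1.45
tool_pos: [0.4683, -0.1083, 0.3489]
tool_rot: [-3.142, 0.001, -0.059]
contact_force: [1.1, 0.6, 0.6]
opening: 0.092
grip_force: 0.0
```

Request:
step_arm --pt "1 0 4 0 0 0 0" --pt "1 0 8 0 0 0 0" --pt "1 0 12 0 0 0 0" --pt "1 0 15 0 0 0 0" --pt "1 0 15 0 0 0 0"

```text
time: 1.87
tool_pos: [0.4683, 0.0446, 0.3492]
tool_rot: [-3.14, 0.001, -0.053]
contact_force: [0.7, 0.6, 0.5]
opening: 0.0916
grip_force: 0.0
```

Request:
step_arm --pt "1 0 4 0 0 0 0" --pt "1 0 8 0 0 0 0" --pt "1 -1 10 0 0 0 0" --pt "1 -1 10 0 0 0 0" --pt "1 -1 10 0 0 0 0"

```text
time: 2.28
tool_pos: [0.4588, 0.1403, 0.3491]
tool_rot: [3.141, 0.001, -0.057]
contact_force: [0.4, -0.5, 0.1]
opening: 0.0919
grip_force: 0.0
```

Run:
```python
from h import *
import cv2
m=camera_model("wrist");n=cv2.cvtColor(read_camera("wrist"),cv2.COLOR_RGB2BGR);cv2.imwrite("pics/w2.png",n);np.save("w2.npy",m["world_to_cam"])
print(proj(m,[[.4627,.2865,.127],[.4567,.162,.177],[.489,.225,.157],[.432,.2255,.157]]))
s=observe();print(s["tool_pos"],s["tool_rot"],s["time"])
```

```text
[[196.4358965  216.95154095]
 [301.45190917 225.13637522]
 [240.5016421  194.32699599]
 [246.1260345  246.61510054]]
[0.45917054 0.1396535  0.34912199] [ 3.14067360e+00  3.49838176e-04 -5.79404130e-02] 2.3333
```

View pics/w2.png

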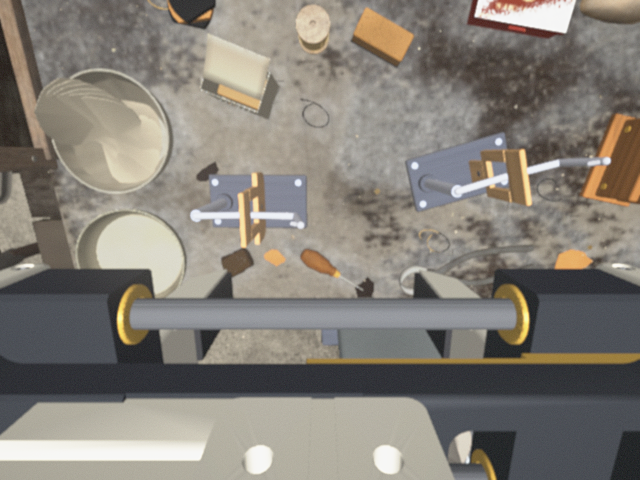

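The fit matches: post top (196,215), tip (300,225), and the strip spanning (242,193)-(245,247), all within 2 px of prediction. I'll close the fingers part way so they clear the hook tip, then descend on the strip.

Request:
step_arm --pt "0.45 0 4 0 0 0 0" --pt "0.45 0.1 8.5 0 0 0 0" --pt "0.45 0.1 8.5 -4 0 0 0" --pt "0.45 0.1 8.5 -8 0 0 0" --pt "0.45 0.1 8.5 -12 0 0 0"

```text
time: 2.75
tool_pos: [0.4609, 0.2245, 0.2281]
tool_rot: [3.142, -0.002, -0.059]
contact_force: [0.4, 0.7, 0.2]
opening: 0.0633
grip_force: 0.0
```

Request:
step_arm --pt "0.45 0 0 0 0 0 0" --pt "0.45 0 0 0 0 0 0" --pt "0.45 0 0 0 0 0 0"

```text
time: 3.0
tool_pos: [0.462, 0.2248, 0.2317]
tool_rot: [-3.141, -0.003, -0.06]
contact_force: [-0.1, -0.6, 1.2]
opening: 0.044
grip_force: 0.0
```

Run:
```python
from h import *
import cv2
b=camera_model("side")
m=camera_model("wrist");n=cv2.cvtColor(read_camera("wrist"),cv2.COLOR_RGB2BGR)
k=cv2.cvtColor(read_camera("side"),cv2.COLOR_RGB2BGR)
s=observe();print(s["tool_pos"],s["tool_rot"],s["time"],s["opening"])
print(proj(m,[[.489,.225,.157],[.432,.2255,.157]]),proj(b,s["tool_pos"]))
k=cv2.resize(k[190:370,190:350],None,fx=3,fy=3,interpolation=cv2.INTER_CUBIC)
n=cv2.resize(n[120:360,160:480],None,fx=1,fy=1)
o=np.zeros((540,800,3),np.uint8);o[:,:480]=k;o[:240,480:]=n;cv2.imwrite("pics/m3.png",o)
```

```text
[0.46211692 0.22523422 0.23232061] [-3.13981893 -0.00516977 -0.05930106] 3.1 0.04167426183688229
[[320.50667011 212.03777593]
 [324.38683883 287.20472506]] [[261.98335888 251.53516026]]
```

View pics/m3.png

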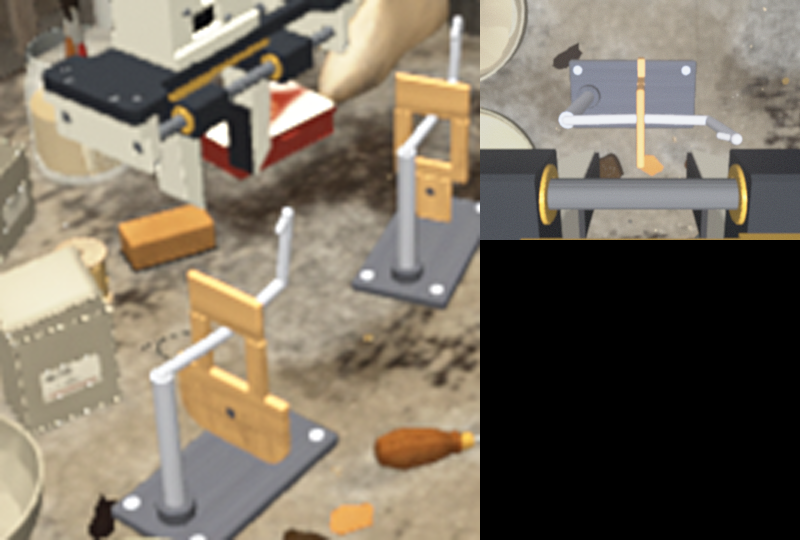

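In the wrist view the strip is at column ~641 of the composite, midway between the fingers at 598 and 690, so the fingers are aligned. Descend and grip.

Request:
step_arm --pt "0.45 0 0 -3 0 0 0" --pt "0.45 0 0 -6 0 0 0" --pt "0.45 0 0 -8 0 0 0" --pt "0.45 0 0 -9.7 0 0 0" --pt "0.45 0 0 -9.7 0 0 0"

```text
time: 3.52
tool_pos: [0.4598, 0.2249, 0.1313]
tool_rot: [3.141, 0.002, -0.059]
contact_force: [-0.7, -0.9, -0.1]
opening: 0.0412
grip_force: 0.0
```

Request:
step_arm --pt "0 0 0 0 0 0 0" --pt "0 0 0 0 0 0 0" --pt "0 0 0 0 0 0 0" --pt "0 0 0 0 0 0 0" --pt "0 0 0 0 0 0 0" --grip_force 25

```text
time: 3.93
tool_pos: [0.4607, 0.2256, 0.1334]
tool_rot: [-3.141, -0.002, -0.058]
contact_force: [0.2, -0.4, 0.8]
opening: 0.0122
grip_force: 0.0
```

Request:
step_arm --pt "0 0 0 0 0 0 0" --pt "0 0 0 0 0 0 0" --pt "0 0 0 0 0 0 0"

```text
time: 4.18
tool_pos: [0.4605, 0.2255, 0.1329]
tool_rot: [-3.141, -0.001, -0.058]
contact_force: [-0.2, -0.2, 4.2]
opening: 0.0057
grip_force: 25.0
```

Request:
step_arm --pt "0 0 0 0.6 0 0 0" --pt "0 0 0 1.2 0 0 0" --pt "0 0 0 1.8 0 0 0" --pt "0 0 0 1.8 0 0 0"

```text
time: 4.52
tool_pos: [0.4609, 0.2257, 0.1518]
tool_rot: [-3.141, -0.002, -0.058]
contact_force: [-0.2, -0.4, -0.4]
opening: 0.006
grip_force: 25.0
```

Request:
step_arm --pt "0 0 0.25 -0.01 -0.09 0.005 0" --pt "0 0 0.5 -0.05 -0.18 0.01 0" --pt "0 0 0.8 -0.1 -0.27 0.016 0" --pt "0 0.1 1.0 -0.18 -0.36 0.021 0" --pt "0 0.1 1.1 -0.22 -0.39 0.023 0"

```text
time: 4.93
tool_pos: [0.4611, 0.2379, 0.1475]
tool_rot: [2.747, 0.0, -0.056]
contact_force: [-0.7, 0.2, -0.6]
opening: 0.0057
grip_force: 25.0
```

Request:
step_arm --pt "0 0 0.22 -0.13 -0.09 0.005 0" --pt "0 0 0.45 -0.27 -0.18 0.01 0" --pt "0 0 0.7 -0.43 -0.27 0.016 0" --pt "0 0 0.95 -0.63 -0.39 0.023 0" --pt "0 0 0.95 -0.63 -0.39 0.023 0"

```text
time: 5.35
tool_pos: [0.4596, 0.247, 0.1372]
tool_rot: [2.353, 0.008, -0.056]
contact_force: [-0.4, -0.8, -2.2]
opening: 0.0059
grip_force: 25.0
```

Request:
step_arm --pt "0 0 0 0 0 0 0" --pt "0 0 0 0 0 0 0"

```text
time: 5.52
tool_pos: [0.4614, 0.2456, 0.1421]
tool_rot: [2.363, 0.001, -0.059]
contact_force: [0.0, 0.0, 0.1]
opening: 0.0058
grip_force: 25.0
```

Run:
```python
from h import *
import cv2
b=camera_model("side")
P=[]
for i in range(4):
    k=cv2.cvtColor(read_camera("side"),cv2.COLOR_RGB2BGR);s=observe();P.append(s["tool_pos"]);print(s["contact_force"])
print(np.mean(P,0))
a=cv2.cvtColor(read_camera("scene"),cv2.COLOR_RGB2BGR)
k=cv2.resize(k[220:370,220:320],None,fx=4,fy=4,interpolation=cv2.INTER_CUBIC)
a=cv2.resize(a[210:360,170:270],None,fx=4,fy=4,interpolation=cv2.INTER_CUBIC)
cv2.imwrite("pics/m4.png",np.hstack([k,a]))
```

```text
[-0.3055838  -0.39074853 -0.19504579]
[ 0.01713602 -0.50236897 -0.11907432]
[-0.13341907  0.13197552 -0.32067629]
[ 1.08049365 -0.70455614 -0.52494787]
[0.46168928 0.24528894 0.14327972]
```

View pics/m4.png

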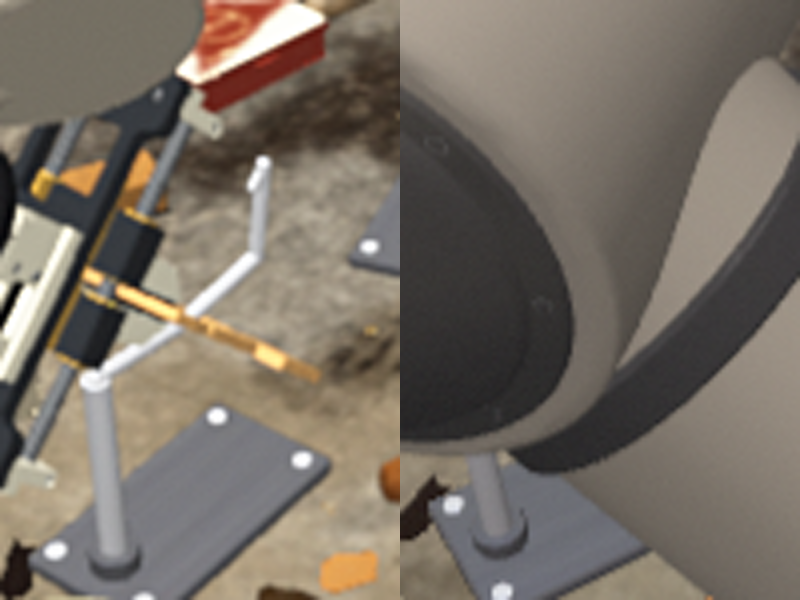

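The board is tilted with the wire through its hole (side view, crossing at about crop (190,320)) and there is no contact force. Slide it out and then lift.

Request:
step_arm --pt "0 0 -1.2 0.1 0 0 0" --pt "0 -0.1 -2.5 0.3 0 0 0" --pt "0 -0.2 -3.8 0.5 0 0 0" --pt "0 -0.3 -5.0 0.8 0 0 0" --pt "0 -0.3 -5.0 0.8 0 0 0"

```text
time: 6.18
tool_pos: [0.4582, 0.1941, 0.1513]
tool_rot: [2.361, -0.001, -0.061]
contact_force: [0.4, 0.1, -1.0]
opening: 0.0062
grip_force: 25.0
```

Request:
step_arm --pt "0 0 -0.4 0.8 0 0 0" --pt "0 0 -0.7 1.6 0 0 0" --pt "0 0 -0.8 2.4 0 0 0" --pt "0 0 -0.9 3.0 0 0 0" --pt "0 0 -0.9 3.0 0 0 0"

```text
time: 6.6
tool_pos: [0.4588, 0.1874, 0.1815]
tool_rot: [2.362, -0.002, -0.058]
contact_force: [0.0, 0.2, -0.7]
opening: 0.0059
grip_force: 25.0
```

Request:
step_arm --pt "0 0 0 0.8 0 0 0" --pt "0 0 0 1.6 0 0 0" --pt "0 0 0 2.4 0 0 0" --pt "0 0 0 3.2 0 0 0" --pt "0 0 0 4 0 0 0"

```text
time: 7.02
tool_pos: [0.4582, 0.187, 0.2208]
tool_rot: [2.36, 0.0, -0.058]
contact_force: [-0.2, -0.4, -0.8]
opening: 0.0057
grip_force: 25.0
```

Request:
step_arm --pt "0 0 0 1.5 0 0 0" --pt "0 0 0 3 0 0 0" --pt "0 0 0 6 0 0 0" --pt "0 0 0 9 0 0 0" --pt "0 0 0 12 0 0 0"

```text
time: 7.43
tool_pos: [0.4578, 0.1868, 0.3417]
tool_rot: [2.36, 0.001, -0.059]
contact_force: [-0.2, 1.0, -0.2]
opening: 0.0059
grip_force: 25.0
```

Free of the hook. Raise it upright and carry it to above the rack.

Request:
step_arm --pt "0 0 -1 1 0.1 -0.006 0" --pt "0 0 -3 2 0.2 -0.012 0" --pt "0 0.2 -6 2 0.3 -0.018 0" --pt "0 0.4 -9 2 0.4 -0.024 0" --pt "0 0.6 -12 2 0.5 -0.03 0"

```text
time: 7.85
tool_pos: [0.464, 0.0663, 0.3613]
tool_rot: [2.866, -0.004, -0.056]
contact_force: [1.4, -0.4, -0.1]
opening: 0.0058
grip_force: 25.0
```

Request:
step_arm --pt "0 0.2 -3 0 0.1 -0.006 0" --pt "0 0.4 -6 0 0.2 -0.012 0" --pt "0 0.6 -9 0 0.28 -0.016 0" --pt "0 0.8 -12 0 0.28 -0.016 0" --pt "0 1 -15 0 0.28 -0.016 0"

```text
time: 8.27
tool_pos: [0.4734, -0.0858, 0.3608]
tool_rot: [3.141, -0.001, -0.061]
contact_force: [0.9, 0.4, -0.8]
opening: 0.0056
grip_force: 25.0
```

Request:
step_arm --pt "0 0.3 -3.5 0 0 0 -0.04" --pt "0 0.6 -7 0 0 0 -0.08" --pt "0 1 -11 0 0 0 -0.12" --pt "0 1.3 -15 0 0 0 -0.16" --pt "0 1.6 -19 0 0 0 -0.177"

```text
time: 8.68
tool_pos: [0.4897, -0.2749, 0.3605]
tool_rot: [3.141, -0.0, -0.237]
contact_force: [0.6, 0.2, 0.4]
opening: 0.0056
grip_force: 25.0
```

Request:
step_arm --pt "0 0 -1 0 0 0 0" --pt "0 0 -2.6 0 0 0 0" --pt "0 0 -2.6 0 0 0 0" --pt "0 0 -2.6 0 0 0 0" --pt "0 0 -2.6 0 0 0 0"

```text
time: 9.1
tool_pos: [0.4901, -0.2981, 0.3602]
tool_rot: [-3.141, 0.0, -0.235]
contact_force: [1.0, 0.0, -0.8]
opening: 0.0055
grip_force: 25.0
```

Run:
```python
from h import *
import cv2
m=camera_model("wrist")
n=cv2.cvtColor(read_camera("wrist"),cv2.COLOR_RGB2BGR);k=cv2.cvtColor(read_camera("side"),cv2.COLOR_RGB2BGR)
P=[]
for i in range(3):
    read_camera("side");s=observe();P.append(np.r_[s["tool_pos"],s["tool_rot"]])
    print(P[-1],s["time"])
np.save("w3.npy",m["world_to_cam"]);cv2.imwrite("pics/w3raw.png",n)
print(proj(m,[[.490,-.299,.07],[.5427,-.3119,.07],[.4376,-.2860,.07]]))
k=cv2.resize(k[100:280,270:450],None,fx=2,fy=2,interpolation=cv2.INTER_CUBIC)
n=cv2.resize(n[120:300,230:410],None,fx=2.4,fy=2.4,interpolation=cv2.INTER_CUBIC)
o=np.zeros((432,792,3),np.uint8);o[:360,:360]=k;o[:,360:]=n;cv2.imwrite("pics/m5.png",o)
```

```text
[ 4.90354572e-01 -2.97928595e-01  3.60382750e-01  3.14142589e+00
 -3.90876005e-04 -2.33831443e-01] 9.25
[ 4.90364591e-01 -2.98067014e-01  3.60328472e-01  3.14137152e+00
 -3.64660985e-04 -2.33968855e-01] 9.3
[ 4.90343561e-01 -2.98237953e-01  3.60256183e-01  3.14134844e+00
 -3.12734967e-04 -2.34176066e-01] 9.35
[[323.36772356 204.7319636 ]
 [323.68366697 163.62803536]
 [322.95080412 243.25290047]]
```

View pics/m5.png

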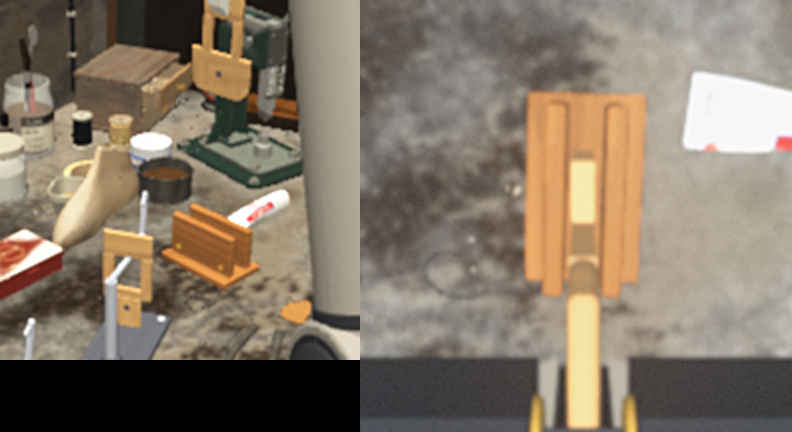

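The board is upright over the rack. In the wrist crop the slot centreline runs from about (586,104) to (581,290), so it's nearly aligned. I'll work out the small correction.

Run:
```python
from h import *
m=camera_model("wrist")
f=lambda X,Y:ray(m,(230+(X-360)/2.4,120+Y/2.4),.07)
F,N=f(586,104),f(581,292);d=F-N
print(F,N,(F+N)/2,np.linalg.norm(d),np.arctan2(d[1],d[0]))
s=observe();print(s["tool_pos"],s["tool_rot"])
```

```text
[ 0.54321436 -0.312883    0.07      ] [ 0.44038153 -0.2856676   0.07      ] [ 0.49179794 -0.2992753   0.07      ] 0.10637325249091077 -0.25872493512322436
[ 0.49034356 -0.29823795  0.36025618] [ 3.14134844e+00 -3.12734967e-04 -2.34176066e-01]
```

Request:
step_arm --pt "0 0.1 -0.1 -3 0 0 -0.015" --pt "0 0.1 -0.1 -7 0 0 -0.015" --pt "0 0.1 -0.1 -11 0 0 -0.015" --pt "0 0.1 -0.1 -15 0 0 -0.015" --pt "0 0.1 -0.1 -17 0 0 -0.015"

```text
time: 9.77
tool_pos: [0.4894, -0.2981, 0.1852]
tool_rot: [-3.139, 0.006, -0.25]
contact_force: [0.5, 0.6, -0.2]
opening: 0.0057
grip_force: 25.0
```

Request:
step_arm --pt "0 0 0 -1.5 0 0 0" --pt "0 0 0 -3 0 0 0" --pt "0 0 0 -4.5 0 0 0" --pt "0 0 0 -6 0 0 0" --pt "0 0 0 -6.6 0 0 0"

```text
time: 10.18
tool_pos: [0.4905, -0.2991, 0.122]
tool_rot: [-3.14, 0.003, -0.25]
contact_force: [-0.4, 0.7, -0.7]
opening: 0.0057
grip_force: 25.0
```

Request:
step_arm --pt "0 0 0 -0.2 0 0 0" --pt "0 0 0 -0.4 0 0 0" --pt "0 0 0 -0.4 0 0 0"

```text
time: 10.43
tool_pos: [0.4915, -0.3002, 0.1204]
tool_rot: [3.141, -0.001, -0.25]
contact_force: [-0.1, 0.2, -0.4]
opening: 0.0058
grip_force: 25.0
```

Request:
step_arm --pt "0 0 0 -0.1 0 0 0" --pt "0 0 0 -0.2 0 0 0" --pt "0 0 0 -0.2 0 0 0"

```text
time: 10.68
tool_pos: [0.4913, -0.3002, 0.1183]
tool_rot: [3.141, -0.001, -0.25]
contact_force: [0.6, -0.5, -0.2]
opening: 0.0061
grip_force: 25.0
```

Request:
step_arm --pt "0 0 0 -0.1 0 0 0" --pt "0 0 0 -0.2 0 0 0" --pt "0 0 0 -0.2 0 0 0"

```text
time: 10.93
tool_pos: [0.4912, -0.3001, 0.1159]
tool_rot: [3.141, -0.0, -0.25]
contact_force: [-0.1, 0.4, -0.2]
opening: 0.0061
grip_force: 25.0
```

Request:
step_arm --pt "0 0 0 -0.1 0 0 0" --pt "0 0 0 -0.2 0 0 0" --pt "0 0 0 -0.2 0 0 0"

```text
time: 11.18
tool_pos: [0.4915, -0.3004, 0.1159]
tool_rot: [3.141, -0.002, -0.25]
contact_force: [-2.8, 1.4, 12.0]
opening: 0.006
grip_force: 25.0
```

Request:
step_arm --pt "0 0 0 -0.1 0 0 0" --pt "0 0 0 -0.1 0 0 0" --pt "0 0 0 -0.1 0 0 0"

```text
time: 11.43
tool_pos: [0.4917, -0.3005, 0.1158]
tool_rot: [3.14, -0.003, -0.25]
contact_force: [-3.9, 2.1, 18.2]
opening: 0.0061
grip_force: 25.0
```

The board is on the slot floor at the expected height. Relieve the pressure and open.

Request:
step_arm --pt "0 0 0 0.2 0 0 0" --pt "0 0 0 0.25 0 0 0" --pt "0 0 0 0.25 0 0 0" --grip_force 5

```text
time: 11.68
tool_pos: [0.4914, -0.3002, 0.1158]
tool_rot: [3.141, -0.001, -0.25]
contact_force: [-1.3, 0.1, 6.0]
opening: 0.0063
grip_force: 5.0
```

Request:
step_arm --pt "0.12 0 0 0 0 0 0" --pt "0.2 0 0 0 0 0 0" --pt "0.4 0 0 0 0 0 0" --pt "0.7 0 0 0 0 0 0" --pt "0.7 0 0 0 0 0 0"

```text
time: 12.1
tool_pos: [0.4911, -0.3, 0.115]
tool_rot: [-3.141, 0.001, -0.25]
contact_force: [-0.7, 0.2, 0.6]
opening: 0.0328
grip_force: 0.0
```

Request:
step_arm --pt "0.7 0 0 0 0 0 0" --pt "0.7 0 0 0 0 0 0" --pt "0.7 0 0 2 0 0 0" --pt "0.7 0 0 5 0 0 0" --pt "0.7 0 0 8 0 0 0"

```text
time: 12.52
tool_pos: [0.4907, -0.2997, 0.1955]
tool_rot: [-3.141, 0.003, -0.25]
contact_force: [-0.1, -0.3, -0.3]
opening: 0.0636
grip_force: 0.0
```

Request:
step_arm --pt "0.7 0 0 4 0 0 0" --pt "0.7 0 0 8 0 0 0" --pt "0.7 0 0 12 0 0 0" --pt "0.7 0 0 14 0 0 0" --pt "0.7 0 0 14 0 0 0"

```text
time: 12.93
tool_pos: [0.4925, -0.3011, 0.3414]
tool_rot: [3.137, -0.01, -0.25]
contact_force: [1.1, -0.1, -0.2]
opening: 0.0644
grip_force: 0.0
```

Run:
```python
from h import *
import cv2
n=cv2.cvtColor(read_camera("wrist"),cv2.COLOR_RGB2BGR);k=cv2.cvtColor(read_camera("side"),cv2.COLOR_RGB2BGR)
k=cv2.resize(k[130:280,290:430],None,fx=3,fy=3,interpolation=cv2.INTER_CUBIC)
n=cv2.resize(n[120:300,230:380],None,fx=2.4,fy=2.4,interpolation=cv2.INTER_CUBIC)
o=np.zeros((450,780,3),np.uint8);o[:,:420]=k;o[:432,420:]=n;cv2.imwrite("pics/m6.png",o)
```

```text
(no output)
```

View pics/m6.png

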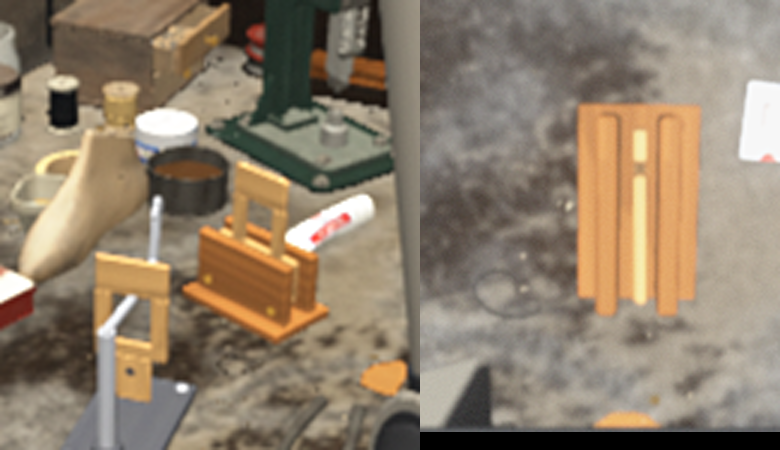

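The board stands upright and centred in the slot (wrist crop column ~640), hole end up. The narrow board still hangs on its hook. I'm handing in.

```bash
python3 -c "
from cell import *
print(hand_in())"
```

```text
the job is handed in; nothing more can be done
None
```

The wide board is off its hook and stands upright, hole end up, on the slot's floor and roughly centred along it; the narrow board still hangs on its hook, and the job was handed in at about 13 s of the 48 s allowed.

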